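# Lay a handheld radio on its back against the tray ridge of a repair mat

### The arm

A 6-joint arm with a two-finger parallel gripper is mounted at the origin on the work surface. World frame = base frame: x ahead of the robot, y to its left, z up, the work surface at z = 0. Lengths are in m, angles in rad, forces in N, time in s.
With the tool pointing down it reaches from about 0.3 to 0.875 m from the base axis. Payload 6.4 kg.
Tool frame: the origin (TCP) lies at the very end of the fingers, on their centre line; the grasp point (between the pads) lies 19 mm behind it; z points along the fingers, y is the line along which they close (so a half turn about z gives the same grasp; the last joint's range is limited). The gripper opens to 85 mm and grips with 20 to 120 N. Pads are 22 mm wide; open, the fingers measure 114 mm over their backs; the gripper's body (76 mm by 85 mm) begins 54 mm behind the grasp point. The pads swing forward as they close: fully open they stand 13 mm farther back than shut.
Start: joints at [1.094, 0.181, 1.607, -0, 1.354, -0.206], TCP at [0.154, 0.554, 0.231] pointing down, gripper open.
Joint ranges: [-2.99, 2.99], [-0.89, 2.07], [0.3, 2.58], [-1.14, 4.28], [0, 2.63], [-3.12, 3.12]. Speed limits (rad/s): [2.57, 2.57, 3.01, 3.14, 3.14, 3.14].

### API

Orientations are given as a unit quaternion [w, x, y, z].
In Python, from bench import ctrl gives the robot as it stands.
- The arm moves only by the shell command python3 jog.py 'ROWS'. ROWS is a JSON list of rows, 1 to 10 of them, each of 7 numbers: dx, dy, dz in m, then a rotation vector rx, ry, rz in rad, then the opening from 0.0 (shut) to 1.0 (fully open); each row is the pose to reach, as a shift and turn from the pose commanded when the command began, along the tool's axes at that moment; what a row does not reach only later rows make up. A row lasts 1/8 s, in which the tool goes at most 0.0625 m and 0.188 rad, less where a joint would pass 70% of its speed; a pose out of reach is approached as far as the arm can. The fingers move at their own pace and stop on an object; the grip force is fixed at half the most. Time passes only in rows, so rows that do not move let the fingers close. It prints the time, the measured TCP pose, the force, the opening and the grip force at its end.
- ctrl.get_obs(): the state, without advancing time (a new reading comes with each control period).
- ctrl.camera(name): name is "scene" or "side" or "wrist"; returns the picture (420x560x3 uint8, blue, green, red); there is no depth.
- ctrl.camera_params(name): a dict with "fovy" (degrees; the focal length in pixels is half the picture's height over the tangent of half this angle, whatever the lens; pixels are square), "cx", "cy" (the principal point, pixels), "dist" ([k1, k2, p1, p2, k3] as OpenCV has them; the pictures are not rectified), "view" (4x4, takes a point from world to camera coordinates). Camera axes: x right, y up, looking along -z (the intrinsics and any distortion apply to the point x, -y, -z); pixel columns grow to the right and rows downward; lengths in m; the calibration is good to about 2 mm. A picture is of the moment at which its call begins: read the wrist's pose just before it. camera_params takes no time and is no camera call; for the wrist camera it gives the pose at the moment of the call.
- ctrl.hand_in(): hands the job in; it is judged then, once.
The state is a dict: "time_s": time; "q": joint angles; "dq": joint speeds; "joint_efforts": joint torques, N m; "eef_pos": TCP position; "eef_rot": TCP orientation; "wrist_force": force on the tool from outside, world axes, zero at the start; "torque": the same for the moment, N m; "opening": opening from 0.0 (shut) to 1.0 (fully open); "grasp_force": force on a finger pad.
Only numpy, scipy, OpenCV 4.12 (cv2) and the standard library are available. Lean on these libraries where they do the work, as an engineer would, in place of code of your own. Each camera call takes 0.05 s, during which the arm holds its last target. There are 200 camera calls.

### The job

Tip the standing two-way radio over onto its back (screen up, top end pointing away from the mat's raised parts tray), pushing it near the top with your fingers and letting it down gently so it never drops. Then nudge and push it along the blue mat until its foot rests squarely against the tray's ridge. Use the fingers only to push and support, never grip or pick up the radio, and leave the other things as they are.

Things in the scene. Friction and masses are not known exactly. Their poses are not given: they have to be found in the camera images.
- radio: Black handheld two-way radio, 280 g, standing loose on the mat. Origin: centre of its underside (foot). z runs up its length, x out of its front (screen, keypad), y to the antenna's side. Body 62 (y) x 42 (x -21 to 21) x 112 tall; flat battery pack on the back, z 0 to 92, above it the back steps in to x = -13. Lying on its back its x points up and its front is 42 above the mat.
- heel (a point): Middle of the radio's lower back edge, (-21, 0, 0) mm in the radio's frame: it tips backwards over this edge, which hardly slips on the mat. Centre of mass about 50 mm up, near mid-thickness: tilted back past about 21 degrees it falls on by itself unless held.
- radio_top (a point): Middle of the radio's flat top face, (0, 0, 112) mm in its frame. From this face rise the antenna (see antenna_tip) and a knob, 13 mm diameter, 12 tall, axis at x = 6, y = -21; the 29 mm of top face between antenna collar and knob is bare.
- antenna_tip (a point): Tip of the radio's rigid stub antenna, (6, 22, 176.5) mm in the radio's frame. The antenna rises from the top face parallel to z: 13 mm diameter, round end, with a 15 mm collar in its lowest 8 mm. When the radio lies on its back the antenna is level, its axis 27 mm and its underside 20 mm above the mat.
- mat: Blue silicone repair mat, 380 (x) x 320 (y), fixed. Origin: centre of its underside, z up. Flat work zone x -190 to 90, top 5 mm above the bench; at its +x end a moulded parts tray, x 90 to 190, walls 18 mm above the zone. The radio stands in the work zone, front towards the tray within about 10 degrees; behind it (-x) is free room for it to lie.
- ridge (a point): Middle of the foot of the tray's ridge, on the face towards the work zone: at (90, 0, 5) mm in the mat's frame, with the mat's axes. The ridge is a straight wall along y, 12 thick, 18 mm above the work zone, facing -x. If the lying radio is skewed, a straight push only jams one corner on the ridge: its top end must be nudged sideways to square it.
- dispenser: Clear pump dispenser, 44 mm diameter, 86 tall, standing loose on the mat near a corner of the tray. Origin: centre of its underside. Leave it standing.
- driver: Small blue screwdriver, 150 long, lying loose along the mat's -y edge. Leave it.
- spray: Tall aluminium spray bottle, 52 mm diameter, 190 tall, yellow cap, standing loose on the bench beside the mat. Origin: centre of its underside. Leave it.
- spool: Solder spool, 56 mm diameter, 30 tall, standing loose on the bench. Origin: centre of its underside. Leave it.
- flux: Amber flux jar, 48 mm diameter, 50 tall, standing loose on the bench. Origin: centre of its underside. Leave it.
- brush: Wooden cleaning brush, 160 long, lying loose on the bench on the right. Leave it.

How it is judged:
By the outcome, as a careful person would: the job done as asked, in the order asked, and still so for the second after the job is handed in, with the robot touching nothing.
It also fails if it takes over 58 s, if anything falls off the work surface, if the arm or the gripper's body presses on something with over 40 N, if the wrist force passes 120 N, or if a joint passes its speed limit or range.

## Working session

There is one attempt and no reset: what is moved stays moved. The work goes in short steps, Python scripts to look and compute and a shell command to move; the robot and the scene stay as the last step left them, time stands still between calls to the robot, and variables do not carry over. Pictures are saved under pics/ and viewed, at most 10 in all, crops included, and the job is handed in when it is done.

```bash
ls; mkdir -p pics; cat > h.py <<'E'
import numpy as np, cv2
from bench import ctrl
def K(p):
    f=210/np.tan(np.radians(p["fovy"])/2)
    return np.array([[f,0,p["cx"]],[0,f,p["cy"]],[0,0,1.]]),np.array(p["dist"],float)
def ray(p,uv):
    k,d=K(p);V=np.array(p["view"])
    n=cv2.undistortPoints(np.array(uv,float).reshape(-1,1,2),k,d).reshape(-1,2)
    dc=np.c_[n[:,0],-n[:,1],-np.ones(len(n))]
    R=V[:3,:3];return -R.T@V[:3,3],dc@R
def onz(p,uv,z):
    o,d=ray(p,uv);return o+d*((z-o[2])/d[:,2])[:,None]
def proj(p,X):
    k,d=K(p);V=np.array(p["view"]);X=np.atleast_2d(X)
    c=X@V[:3,:3].T+V[:3,3];c=c*[1,-1,-1]
    return cv2.projectPoints(c,np.zeros(3),np.zeros(3),k,d)[0].reshape(-1,2)
def tri(p1,a,p2,b):
    o1,d1=ray(p1,[a]);o2,d2=ray(p2,[b]);d1,d2=d1[0],d2[0]
    s=np.linalg.lstsq(np.c_[d1,-d2],o2-o1,rcond=None)[0]
    A,B=o1+s[0]*d1,o2+s[1]*d2
    return (A+B)/2,np.linalg.norm(A-B)
E
python3 - <<'E'
from h import *
o=ctrl.get_obs();print(o["eef_pos"],o["eef_rot"],o["wrist_force"])
a=[]
for n in("scene","side"):
    im=ctrl.camera(n);cv2.imwrite(f"pics/{n}0.png",im);p=ctrl.camera_params(n)
    V=np.array(p["view"]);print(n,p["fovy"],p["dist"],-V[:3,:3].T@V[:3,3],-V[2,:3])
E
```

```text
bench.py
jog.py
pics
[0.15352065 0.5535599  0.23041109] [-2.95317784e-04  1.34974294e-01  9.90848733e-01 -8.00418848e-04] [ 0.3091517  -0.29754296 -0.1250412 ]
scene 49.97958701543243 [-0.10857441  0.          0.          0.          0.        ] [1.40888945 0.12280429 1.13955633] [-0.62772749 -0.12582295 -0.7681971 ]
side 43.51886829233013 [-0.14808738  0.          0.          0.          0.        ] [-0.22121348 -0.88746548  0.81764046] [ 0.5728615   0.63928978 -0.51297006]
```

View pics/scene0.png

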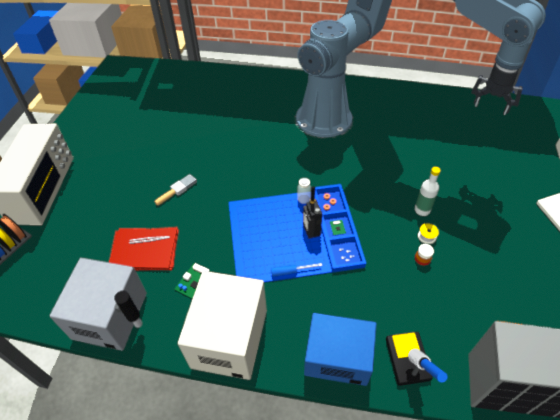

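View pics/side0.png

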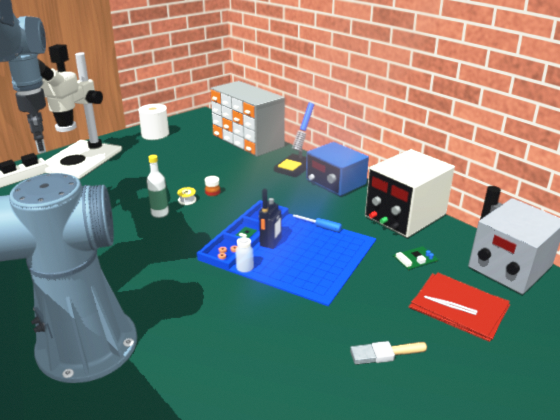

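Scene: the mat's tray (+x_mat) is on the right, about (340,225), so mat x points to world +y. The radio is at (313,215), close to the ridge, with the dispenser at (304,190). Side view: radio at (268,222), dispenser at (244,252). I'll enlarge both for measuring.

```bash
python3 - <<'E'
from h import *
a=cv2.imread("pics/scene0.png")[165:285,220:370];b=cv2.imread("pics/side0.png")[180:300,195:380]
A=cv2.resize(a,None,fx=4.3,fy=4.3,interpolation=cv2.INTER_CUBIC)[:,:]
a4=cv2.resize(a[:75,60:150],(440,367),interpolation=cv2.INTER_CUBIC)
cv2.imwrite("pics/c1.png",np.hstack([cv2.resize(cv2.imread("pics/scene0.png")[165:245,285:345],(400,533),interpolation=cv2.INTER_CUBIC),cv2.resize(cv2.imread("pics/side0.png")[182:262,230:290],(400,533),interpolation=cv2.INTER_CUBIC)]))
for n in("scene","side"):
    im=cv2.imread(f"pics/{n}0.png");p=ctrl.camera_params(n)
    h=cv2.cvtColor(im,cv2.COLOR_BGR2HSV)
    m=cv2.inRange(h,(108,180,90),(128,255,255))
    nn,l,s,c=cv2.connectedComponentsWithStats(m)
    # mat component nearest world (0.55,0.15)
    i=max(range(1,nn),key=lambda i:s[i,4]);print(n,s[i],c[i])
    m=(l==i).astype(np.uint8);k=cv2.findContours(m,cv2.RETR_EXTERNAL,cv2.CHAIN_APPROX_NONE)[0]
    hull=cv2.convexHull(np.vstack(k));ap=cv2.approxPolyDP(hull,5,True).reshape(-1,2)
    for z in(.005,.023):print(z,[(tuple(u),tuple(np.round(x[:2],4))) for u,x in zip(ap.tolist(),onz(p,ap,z))])
E
```

```text
scene [ 236  185  130   97 3616] [316.00027655 233.41620575]
0.005 [((339, 185), (np.float64(0.3532), np.float64(0.1009))), ((364, 266), (np.float64(0.665), np.float64(0.2084))), ((264, 281), (np.float64(0.7654), np.float64(-0.073))), ((241, 247), (np.float64(0.6605), np.float64(-0.1675))), ((236, 207), (np.float64(0.508), np.float64(-0.2223)))]
0.023 [((339, 185), (np.float64(0.37), np.float64(0.1012))), ((364, 266), (np.float64(0.6769), np.float64(0.207))), ((264, 281), (np.float64(0.7756), np.float64(-0.0698))), ((241, 247), (np.float64(0.6724), np.float64(-0.1628))), ((236, 207), (np.float64(0.5223), np.float64(-0.2168)))]
side [ 197  200  179  106 8465] [294.55392794 255.09308919]
0.005 [((197, 252), (np.float64(0.3766), np.float64(0.1249))), ((259, 200), (np.float64(0.6822), np.float64(0.2335))), ((375, 238), (np.float64(0.7883), np.float64(-0.1482))), ((328, 305), (np.float64(0.4855), np.float64(-0.2582))), ((199, 260), (np.float64(0.3601), np.float64(0.0908)))]
0.023 [((197, 252), (np.float64(0.3634), np.float64(0.1025))), ((259, 200), (np.float64(0.6622), np.float64(0.2087))), ((375, 238), (np.float64(0.7659), np.float64(-0.1645))), ((328, 305), (np.float64(0.4698), np.float64(-0.2721))), ((199, 260), (np.float64(0.3472), np.float64(0.0692)))]
```

View pics/c1.png

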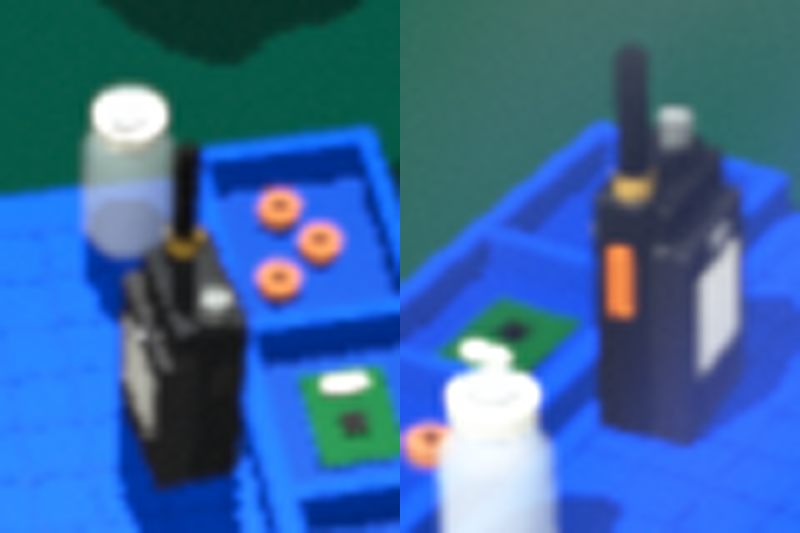

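The radio's back is on its left in the scene crop. The antenna tip is at scene (312.9,187.5) and side (264.6,189.4), and its bottom corners are visible. The mat corners give a 317x379 mm outline (expected 320x380), centred near (0.575,-0.024), with yaw 109.5°.

```bash
python3 - <<'E'
from h import *
ps,pd=ctrl.camera_params("scene"),ctrl.camera_params("side")
S=lambda u,v:(285+(u+.5)/6.667-.5,165+(v+.5)/6.667-.5)
D=lambda u,v:(230+(u-400+.5)/6.667-.5,182+(v+.5)/6.667-.5)
C=np.array([.5749,-.0238]);ux=np.array([-.3338,.9426]);uy=np.array([-.9426,-.3338])
M=lambda x:np.round(np.r_[(x[:2]-C)@ux,(x[:2]-C)@uy,x[2]],4)
for n,a,b in(("tip",S(186,152),D(631,48)),("collarbase",S(184,248),D(632,197)),("knobtop",S(216,296),D(676,114)),("heel-y",S(160,485),D(740,408)),("dispcap",S(129,105),D(493,395))):
    x,e=tri(ps,a,pd,b);print(n,x.round(4),"mat",M(x),"gap",round(e,4))
for n,p,uv in(("-21,-31",ps,S(160,485)),("21,-31",ps,S(238,470)),("21,31",pd,D(605,420)),("-21,31",pd,D(690,440)),("-21,-31",pd,D(740,408))):
    x=onz(p,[uv],.005)[0];print(n,x.round(4),M(x))
E
```

```text
tip [0.5366 0.0301 0.1785] mat [0.0636 0.0181 0.1785] gap 0.0006
collarbase [0.5354 0.0305 0.1126] mat [0.0644 0.0191 0.1126] gap 0.0009
knobtop [0.5739 0.0493 0.1281] mat [ 0.0692 -0.0234  0.1281] gap 0.0019
heel-y [ 0.5844  0.0268 -0.006 ] mat [ 0.0445 -0.0258 -0.006 ] gap 0.0086
dispcap [ 0.4302 -0.0115  0.0873] mat [0.0599 0.1323 0.0873] gap 0.0037
-21,-31 [0.589  0.0309 0.005 ] [ 0.0469 -0.0315  0.005 ]
21,-31 [0.5742 0.0656 0.005 ] [ 0.0845 -0.0292  0.005 ]
21,31 [0.5272 0.0398 0.005 ] [0.0759 0.0238 0.005 ]
-21,31 [0.5439 0.0058 0.005 ] [0.0383 0.0193 0.005 ]
-21,-31 [0.5745 0.0097 0.005 ] [ 0.0317 -0.0109  0.005 ]
```

```bash
cat >> h.py <<'E'
from scipy.spatial.transform import Rotation as Ro
def cur():
    o=ctrl.get_obs();w=o["eef_rot"];return np.array(o["eef_pos"]),Ro.from_quat([w[1],w[2],w[3],w[0]]),o
def row(pos,R):
    "row in the present tool axes that takes the tool to pos,R; rows needed"
    p,R0,o=cur();d=R0.inv().apply(np.array(pos)-p);r=(R0.inv()*R).as_rotvec()
    print([round(float(v),4) for v in np.r_[d,r]],"rows",round(max(np.linalg.norm(d)/.0625,np.linalg.norm(r)/.188),1))
C=np.array([.5749,-.0238]);MY=np.radians(109.5)
ux=np.array([np.cos(MY),np.sin(MY)]);uy=np.array([-ux[1],ux[0]])
def mat(x):x=np.asarray(x);return np.round(np.r_[(x[:2]-C)@ux,(x[:2]-C)@uy,x[2]],4)
YR=np.radians(116.8);HEEL=np.array([.5677,.0157,.005])
def down(yaw,tilt=0,axisyaw=None):
    "tool down, its y at yaw, then turned by tilt about the horizontal axis -y_radio (tool swings to point to the ridge)"
    x=np.array([np.sin(yaw),-np.cos(yaw),0]);y=np.array([np.cos(yaw),np.sin(yaw),0])
    R=Ro.from_matrix(np.c_[-x*-1*-1 if 0 else np.cross(y,[0,0,-1]),y,[0,0,-1]])
    a=YR if axisyaw is None else axisyaw
    return Ro.from_rotvec(tilt*np.array([np.sin(a),-np.cos(a),0]))*R
def tip(th,al,rx,rz,ry=.022):
    "tool pose at radio point (rx,ry,rz) with the radio tilted back th, the tool tilted al"
    xr=np.array([np.cos(YR),np.sin(YR),0]);yr=np.array([-xr[1],xr[0],0])
    q=Ro.from_rotvec(-np.radians(th)*yr)
    return HEEL+q.apply((rx+.021)*xr+ry*yr+rz*np.array([0,0,1])),down(YR,np.radians(al))
E
python3 - <<'E'
from h import *
p=ctrl.camera_params("scene");print("spray",onz(p,[(424,213)],0))
print(tip(0,0,.006,.145)[0],tip(90,60,.006,.145)[0],tip(90,60,0,.1)[1].apply([0,0,1]))
P,R=tip(0,0,.006,.145);P[2]=.28;row(P,R)
E
```

```text
spray [[0.42485821 0.38906294 0.        ]]
[0.53588942 0.02988051 0.15      ] [ 0.61344036 -0.12364425  0.032     ] [-0.3904714   0.77300199 -0.5       ]
[-0.5085, -0.4024, -0.0491, -0.0014, -0.0009, -0.7385] rows 10.4
```

```bash
python3 jog.py '[[0,0,-0.05,0,0,0,0.4],[-0.508,-0.402,-0.05,0,0,-0.738,0.4],[-0.508,-0.402,-0.05,0,0,-0.738,0.4],[-0.508,-0.402,-0.05,0,0,-0.738,0.4],[-0.508,-0.402,-0.05,0,0,-0.738,0.4],[-0.508,-0.402,-0.05,0,0,-0.738,0.4],[-0.508,-0.402,-0.05,0,0,-0.738,0.4],[-0.508,-0.402,-0.05,0,0,-0.738,0.4],[-0.508,-0.402,-0.05,0,0,-0.738,0.4],[-0.508,-0.402,-0.05,0,0,-0.738,0.4]]'
python3 - <<'E'
from h import *
P,R=tip(0,0,.006,.145);P[2]=.28;row(P,R);print(cur()[2]["q"])
E
```

```text
time_s: 1.35
eef_pos: [0.471, 0.1192, 0.2812]
eef_rot: [0.0, -0.231, 0.973, 0.0]
wrist_force: [1.2, 0.2, -0.4]
opening: 0.401
grasp_force: 0.0
[-0.0177, -0.1089, 0.0012, 0.0002, 0.0001, -0.0007] rows 1.8
[ 2.78085798e-03 -6.38495480e-02  1.76288346e+00  2.09541313e-04
  1.44259812e+00 -2.03506361e+00]
```

```bash
python3 jog.py '[[-0.018,-0.109,0,0,0,0,0.4],[-0.018,-0.109,0,0,0,0,0.4],[-0.018,-0.109,0,0,0,0,0.4]]'
python3 - <<'E'
from h import *
P,R=tip(90,55,.006,.145);P[2]+=.13;row(P,R)
E
```

```text
time_s: 1.72
eef_pos: [0.5365, 0.029, 0.2805]
eef_rot: [-0.001, -0.229, 0.973, 0.0]
wrist_force: [0.1, -0.3, -0.3]
opening: 0.399
grasp_force: 0.0
[-0.0009, -0.171, 0.1184, -0.9596, 0.0012, -0.0052] rows 5.1
```

```bash
python3 jog.py '[[0,-0.03,0.02,-0.16,0,0,0.4],[0,-0.06,0.04,-0.32,0,0,0.4],[0,-0.09,0.06,-0.48,0,0,0.4],[0,-0.12,0.08,-0.64,0,0,0.4],[0,-0.145,0.1,-0.8,0,0,0.4],[0,-0.171,0.118,-0.96,0,0,0.4],[0,-0.171,0.118,-0.96,0,0,0.4]]'
python3 - <<'E'
from h import *
print(cur()[2]["q"]);cv2.imwrite("pics/re.png",ctrl.camera("side"))
P,R=tip(90,55,.006,.145);P[2]+=.13;row(P,R)
P,R=tip(0,0,.006,.145);P[2]=.22;row(P,R)
E
```

```text
time_s: 2.6
eef_pos: [0.6088, -0.1203, 0.1509]
eef_rot: [-0.113, -0.2, 0.86, 0.456]
wrist_force: [-0.7, 0.7, -0.7]
opening: 0.401
grasp_force: 0.0
[-0.59982399  0.9125134   0.9993614   0.47614656  2.09480716 -2.57977944]
[-0.0009, 0.0017, -0.0071, 0.0107, -0.0027, -0.0064] rows 0.1
[-0.0003, 0.1467, 0.1021, 0.9706, -0.0056, -0.0046] rows 5.2
```

View pics/re.png

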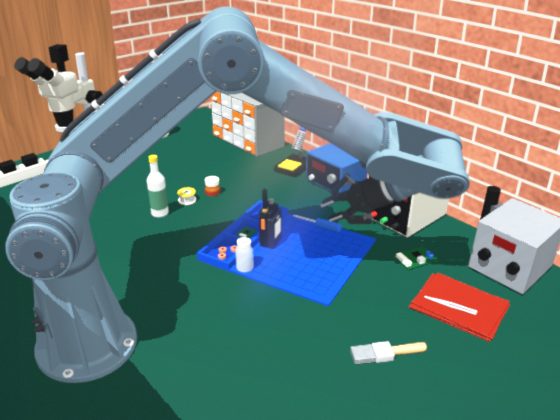

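Side view: the tilted hand is at (350,210), clear of the standing radio at (270,222), and the pose is reachable. Going back to straddle the antenna loosely.

```bash
python3 jog.py '[[0,0.026,0.018,0.17,0,0,0.4],[0,0.052,0.036,0.34,0,0,0.4],[0,0.078,0.054,0.51,0,0,0.4],[0,0.104,0.072,0.68,0,0,0.4],[0,0.13,0.088,0.85,0,0,0.4],[0,0.147,0.102,0.971,-0.005,-0.004,0.4],[0,0.147,0.102,0.971,-0.005,-0.004,0.4],[0,0.147,0.102,0.971,-0.005,-0.004,0.4]]'
python3 - <<'E'
from h import *
P,R=tip(0,0,.006,.143);row(P,R)
cv2.imwrite("pics/w.png",np.hstack([cv2.resize(ctrl.camera("wrist")[:,:],(400,300)),cv2.resize(ctrl.camera("side")[140:260,190:350],(400,300))]))
E
```

```text
time_s: 3.65
eef_pos: [0.5372, 0.03, 0.2285]
eef_rot: [0.007, -0.233, 0.972, -0.005]
wrist_force: [0.2, -0.2, -0.7]
opening: 0.4
grasp_force: 0.0
[0.0021, 0.0016, 0.0805, -0.0139, 0.011, 0.003] rows 1.3
```

View pics/w.png

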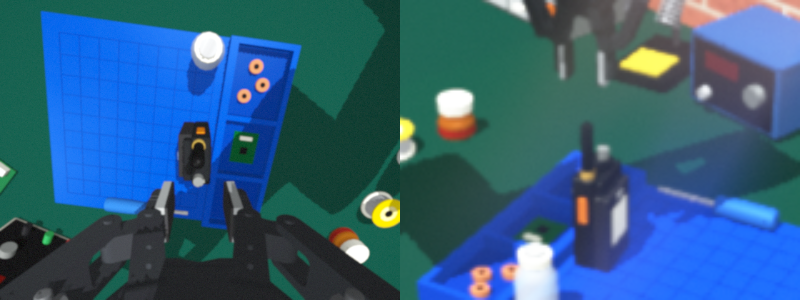

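The wrist view shows the fingers either side of the antenna line; in the side view they are above the antenna tip at (587,130). Descending, then pushing.

```bash
python3 jog.py '[[0.002,0.001,0.04,-0.014,0.011,0.003,0.4],[0.002,0.001,0.08,-0.014,0.011,0.003,0.4],[0.002,0.001,0.08,-0.014,0.011,0.003,0.4]]'
python3 - <<'E'
from h import *
# front finger inner face at TCP + 17mm along +x_r; antenna front at 12.5mm -> shift TCP so that the finger pushes
for th,al in((0,0),(5,5),(10,10),(15,15),(20,20),(25,25),(30,29)):
    print(th,end=" ");row(*tip(th,al,.006-.0105,.143))
E
```

```text
time_s: 4.12
eef_pos: [0.5331, 0.0277, 0.1418]
eef_rot: [-0.006, -0.229, 0.973, 0.003]
wrist_force: [0.2, -0.1, 0.1]
opening: 0.401
grasp_force: 0.0
0 [-0.0035, -0.0097, -0.0064, 0.008, -0.0113, -0.0046] rows 0.2
5 [-0.0036, -0.0222, -0.0074, -0.0792, -0.0111, -0.0051] rows 0.4
10 [-0.0036, -0.0348, -0.0073, -0.1665, -0.0109, -0.0056] rows 0.9
15 [-0.0037, -0.0473, -0.0061, -0.2537, -0.0107, -0.0061] rows 1.4
20 [-0.0038, -0.0596, -0.0038, -0.341, -0.0104, -0.0066] rows 1.8
25 [-0.0039, -0.0717, -0.0004, -0.4283, -0.0101, -0.007] rows 2.3
30 [-0.004, -0.0835, 0.004, -0.4981, -0.0099, -0.0074] rows 2.7
```

```bash
python3 jog.py '[[-0.003,0,-0.005,0,-0.011,0,0.28],[-0.003,0,-0.005,0,-0.011,0,0.28],[-0.003,-0.005,-0.006,0,-0.011,0,0.28],[-0.003,-0.011,-0.007,-0.04,-0.011,0,0.28],[-0.003,-0.017,-0.007,-0.08,-0.011,0,0.28],[-0.003,-0.023,-0.007,-0.12,-0.011,0,0.28],[-0.003,-0.03,-0.007,-0.165,-0.011,0,0.28],[-0.003,-0.036,-0.007,-0.21,-0.011,0,0.28],[-0.003,-0.042,-0.006,-0.25,-0.011,0,0.28]]'
python3 - <<'E'
from h import *
print(cur()[2]["opening"])
for th,al in((15,15),(20,20),(25,25),(30,30),(35,34),(40,38)):
    print(th,end=" ");row(*tip(th,al,.006-.005,.143))
im=ctrl.camera("side");cv2.imwrite("pics/t15.png",cv2.resize(im[150:280,190:350],(800,600)))
E
```

```text
time_s: 5.25
eef_pos: [0.5573, -0.0084, 0.151]
eef_rot: [-0.026, -0.228, 0.965, 0.125]
wrist_force: [-0.2, 0.1, -0.2]
opening: 0.28
grasp_force: 0.1
0.2800261258916677
15 [0.0019, 0.0005, 0.0024, -0.0061, 0.0068, -0.0025] rows 0.1
20 [0.0019, -0.0121, 0.0011, -0.0933, 0.0069, -0.0022] rows 0.5
25 [0.0018, -0.0247, 0.0009, -0.1806, 0.007, -0.0019] rows 1.0
30 [0.0018, -0.0373, 0.0018, -0.2679, 0.0071, -0.0016] rows 1.4
35 [0.0018, -0.0498, 0.0038, -0.3377, 0.0072, -0.0014] rows 1.8
40 [0.0018, -0.062, 0.0069, -0.4075, 0.0072, -0.0011] rows 2.2
```

View pics/t15.png

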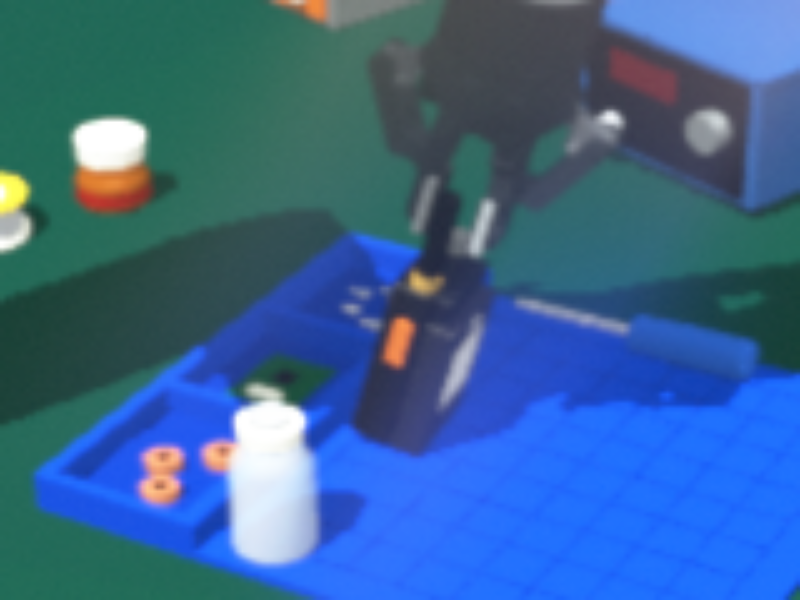

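The radio is tilted about 15° with the antenna at (440,230) held between the two fingers. Continuing past balance.

```bash
python3 jog.py '[[0.002,-0.006,0.001,-0.045,0.007,0,0.27],[0.002,-0.012,0.001,-0.09,0.007,0,0.26],[0.002,-0.018,0.001,-0.135,0.007,0,0.26],[0.002,-0.025,0.001,-0.18,0.007,0,0.26],[0.002,-0.031,0.001,-0.225,0.007,0,0.26],[0.002,-0.037,0.002,-0.265,0.007,0,0.26],[0.002,-0.043,0.003,-0.3,0.007,0,0.27],[0.002,-0.05,0.004,-0.338,0.007,0,0.28],[0.002,-0.056,0.0055,-0.375,0.007,0,0.28],[0.002,-0.062,0.007,-0.41,0.007,0,0.28]]'
python3 - <<'E'
from h import *
for th,al in((40,38),(45,42),(50,45),(55,48),(60,51)):
    print(th,end=" ");row(*tip(th,al,.006,.145))
im=ctrl.camera("side");cv2.imwrite("pics/t40.png",cv2.resize(im[150:280,190:350],(800,600)))
E
```

```text
time_s: 6.55
eef_pos: [0.5816, -0.061, 0.1286]
eef_rot: [-0.076, -0.219, 0.92, 0.318]
wrist_force: [-0.1, -0.7, -0.1]
opening: 0.281
grasp_force: 0.1
40 [-0.0001, 0.0048, -0.0024, 0.0021, 0.0002, -0.0008] rows 0.1
45 [-0.0002, -0.008, -0.0038, -0.0677, 0.0002, -0.0008] rows 0.4
50 [-0.0002, -0.0209, -0.0041, -0.12, 0.0002, -0.0008] rows 0.6
55 [-0.0002, -0.0337, -0.0032, -0.1724, 0.0003, -0.0007] rows 0.9
60 [-0.0002, -0.0464, -0.0013, -0.2248, 0.0003, -0.0007] rows 1.2
```

View pics/t40.png

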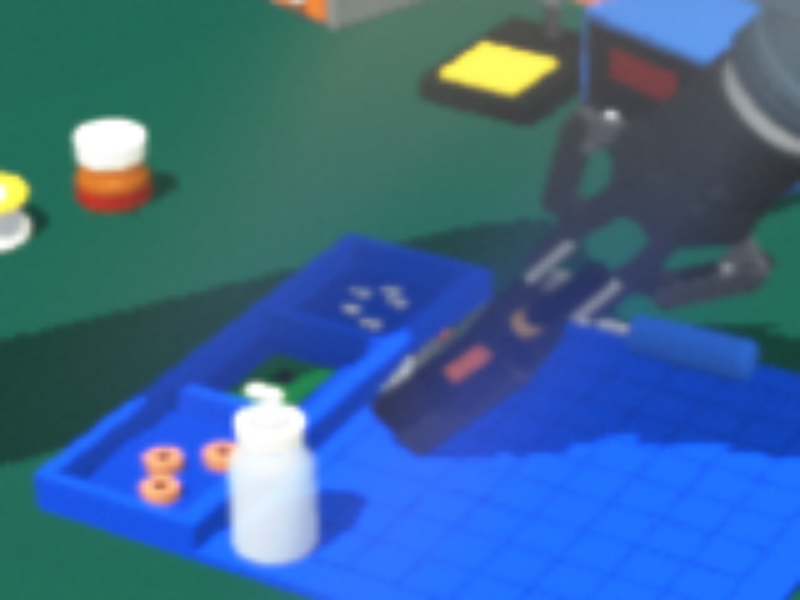

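Back finger carries the antenna, radio at about 45°, foot edge still at the heel line (400,440). Computing the lowering as the antenna's end resting on the back finger's inner face.

```bash
cat >> h.py <<'E'
def low(th,al,op,s):
    E,R=tip(th,al,-.0005,.172);return E+R.apply([0,op*.0425,s]),R
E
python3 - <<'E'
from h import *
# where is the antenna end now, if it lies along the back finger at th?
p,R,o=cur()
for th in(40,42,44,46):
    E,_=tip(th,0,-.0005,.172);print(th,R.inv().apply(E-p).round(4),"back face y",-.0425*o["opening"])
for a in((45,41,.28,.026),(51,43,.32,.024),(57,44.5,.36,.021),(63,46,.4,.018),(69,47,.43,.016),(75,48,.46,.014),(80,49,.48,.012),(85,49.5,.5,.011),(90,50,.5,.01)):
    print(a,end=" ");row(*low(*a))
E
```

```text
40 [-0.0007 -0.0013 -0.0296] back face y -0.011895723050856372
42 [-0.0007 -0.0074 -0.03  ] back face y -0.011895723050856372
44 [-0.0007 -0.0134 -0.0302] back face y -0.011895723050856372
46 [-0.0007 -0.0195 -0.0302] back face y -0.011895723050856372
(45, 41, 0.28, 0.026) [-0.0007, -0.0033, -0.0048, -0.0487, 0.0003, -0.0022] rows 0.3
(51, 43, 0.32, 0.024) [-0.0007, -0.019, -0.0065, -0.0836, 0.0004, -0.0022] rows 0.4
(57, 44.5, 0.36, 0.021) [-0.0008, -0.0349, -0.0072, -0.1098, 0.0004, -0.0022] rows 0.6
(63, 46, 0.4, 0.018) [-0.0008, -0.0507, -0.0062, -0.136, 0.0004, -0.0022] rows 0.8
(69, 47, 0.43, 0.016) [-0.0008, -0.0664, -0.0022, -0.1534, 0.0004, -0.0022] rows 1.1
(75, 48, 0.46, 0.014) [-0.0009, -0.0814, 0.0034, -0.1709, 0.0004, -0.0022] rows 1.3
(80, 49, 0.48, 0.012) [-0.0009, -0.0935, 0.0091, -0.1883, 0.0005, -0.0022] rows 1.5
(85, 49.5, 0.5, 0.011) [-0.0009, -0.1048, 0.0169, -0.1971, 0.0005, -0.0022] rows 1.7
(90, 50, 0.5, 0.01) [-0.0009, -0.1161, 0.0259, -0.2058, 0.0005, -0.0022] rows 1.9
```

```bash
python3 jog.py '[[0,-0.003,-0.005,-0.05,0,0,0.28],[0,-0.011,-0.006,-0.066,0,0,0.3],[0,-0.019,-0.0065,-0.084,0,0,0.32],[0,-0.027,-0.007,-0.097,0,0,0.34],[0,-0.035,-0.007,-0.11,0,0,0.36],[0,-0.043,-0.007,-0.123,0,0,0.38],[0,-0.051,-0.006,-0.136,0,0,0.4],[0,-0.059,-0.004,-0.145,0,0,0.42],[0,-0.066,-0.002,-0.153,0,0,0.43]]'
python3 - <<'E'
from h import *
for a in((69,47,.43,.016),(72,47.5,.45,.015),(75,48,.46,.014),(80,49,.48,.012),(85,49.5,.5,.011),(90,50,.5,.01),(93,50,.5,.01)):
    print(a,end=" ");row(*low(*a))
im=ctrl.camera("side");cv2.imwrite("pics/t70.png",cv2.resize(im[150:280,190:350],(800,600)))
E
```

```text
time_s: 7.72
eef_pos: [0.6055, -0.1085, 0.0892]
eef_rot: [-0.092, -0.212, 0.893, 0.386]
wrist_force: [-0.9, -0.3, -0.4]
opening: 0.425
grasp_force: 0.2
(69, 47, 0.43, 0.016) [-0.0002, -0.0015, -0.0002, -0.0036, 0.0003, -0.0009] rows 0.0
(72, 47.5, 0.45, 0.015) [-0.0002, -0.0092, 0.0013, -0.0123, 0.0003, -0.0009] rows 0.1
(75, 48, 0.46, 0.014) [-0.0003, -0.0172, 0.0032, -0.021, 0.0003, -0.0008] rows 0.3
(80, 49, 0.48, 0.012) [-0.0003, -0.03, 0.007, -0.0385, 0.0003, -0.0008] rows 0.5
(85, 49.5, 0.5, 0.011) [-0.0003, -0.0423, 0.013, -0.0472, 0.0003, -0.0008] rows 0.7
(90, 50, 0.5, 0.01) [-0.0003, -0.0548, 0.0203, -0.0559, 0.0003, -0.0008] rows 0.9
(93, 50, 0.5, 0.01) [-0.0003, -0.062, 0.0259, -0.0559, 0.0003, -0.0008] rows 1.1
```

View pics/t70.png

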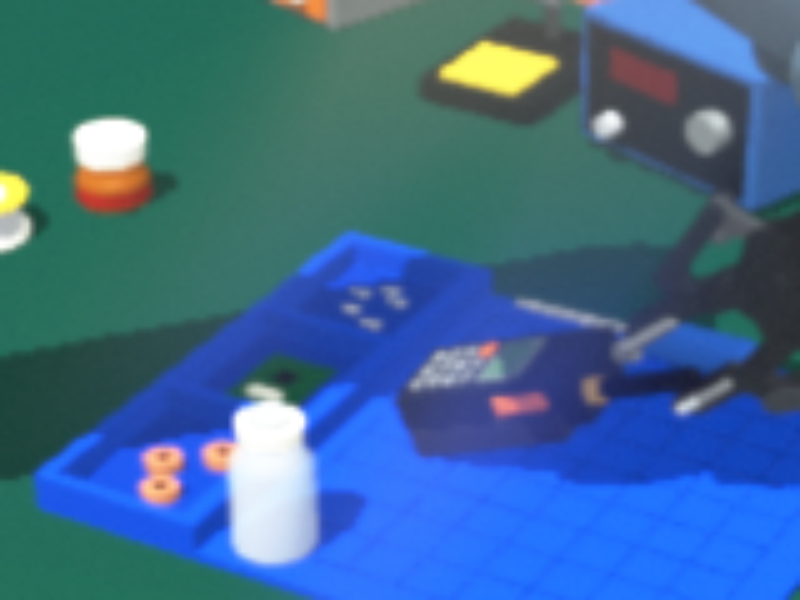

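Radio at about 70°, held on the back finger at (700,395), screen up. Lowering the rest of the way.

```bash
python3 jog.py '[[0,-0.009,0.001,-0.012,0,0,0.45],[0,-0.017,0.003,-0.021,0,0,0.46],[0,-0.0235,0.005,-0.03,0,0,0.47],[0,-0.03,0.007,-0.038,0,0,0.48],[0,-0.036,0.01,-0.043,0,0,0.49],[0,-0.042,0.013,-0.047,0,0,0.5],[0,-0.048,0.017,-0.052,0,0,0.5],[0,-0.052,0.019,-0.055,0,0,0.5]]'
python3 - <<'E'
from h import *
for a in((87,50,.5,.01),(90,50,.5,.01),(93,50,.5,.01)):
    print(a,end=" ");row(*low(*a))
print(cur()[2]["wrist_force"])
im=ctrl.camera("side");cv2.imwrite("pics/t88.png",cv2.resize(im[190:280,210:350],(800,514)))
E
```

```text
time_s: 8.78
eef_pos: [0.6151, -0.1277, 0.0383]
eef_rot: [-0.098, -0.21, 0.882, 0.411]
wrist_force: [0.1, -0.1, -0.3]
opening: 0.502
grasp_force: 0.3
(87, 50, 0.5, 0.01) [-0.0003, 0.0046, -0.0039, -0.001, 0.0002, -0.0009] rows 0.1
(90, 50, 0.5, 0.01) [-0.0003, -0.0031, 0.0009, -0.001, 0.0002, -0.0009] rows 0.1
(93, 50, 0.5, 0.01) [-0.0003, -0.0105, 0.0061, -0.001, 0.0002, -0.0009] rows 0.2
[ 0.14815177 -0.10319933 -0.30686018]
```

View pics/t88.png

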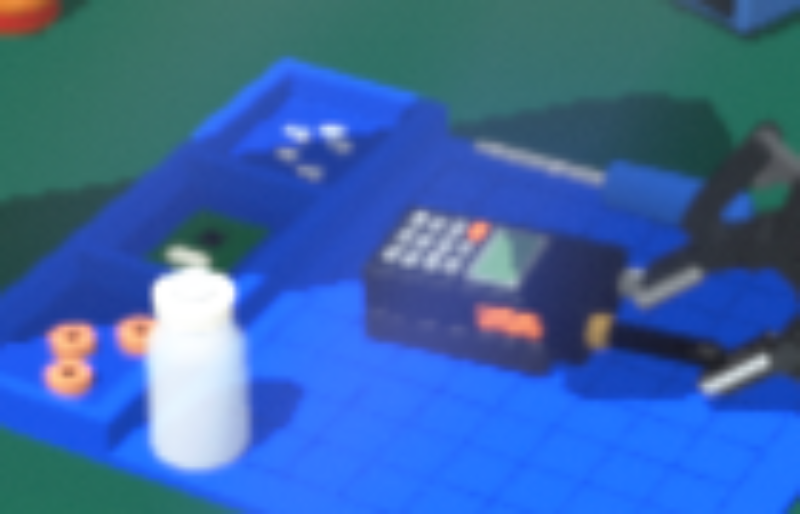

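Screen up, antenna end resting by the finger at (720,360), practically down. Last few millimetres, then withdraw backwards.

```bash
python3 jog.py '[[0,-0.003,0.001,0,0,0,0.5],[0,-0.006,0.002,0,0,0,0.5],[0,-0.013,-0.006,0,0,0,0.5],[0,-0.026,-0.022,0,0,0,0.5],[0,-0.04,-0.06,0,0,0,0.3],[0,-0.03,-0.11,0.15,0,0,0],[0,-0.03,-0.15,0.3,0,0,0],[0,-0.03,-0.16,0.45,0,0,0]]'
python3 - <<'E'
from h import *
xr=np.array([np.cos(YR),np.sin(YR),0])
T=HEEL-xr*.112
P=T-xr*.04;P[2]=.14;row(P,down(YR))
for n,(a,b,c,d) in(("scene",(265,205,345,265)),("side",(240,200,360,290))):
    im=ctrl.camera(n);cv2.imwrite(f"pics/{n}_l.png",im)
a=cv2.resize(cv2.imread("pics/scene_l.png")[195:265,260:340],(400,350),interpolation=cv2.INTER_CUBIC)
b=cv2.resize(cv2.imread("pics/side_l.png")[205:275,255:335],(400,350),interpolation=cv2.INTER_CUBIC)
cv2.imwrite("pics/l.png",np.hstack([a,b]))
E
```

```text
time_s: 9.82
eef_pos: [0.6814, -0.2585, 0.1226]
eef_rot: [-0.045, -0.226, 0.953, 0.198]
wrist_force: [0.7, 0.4, 1.1]
opening: -0.002
grasp_force: 0.0
[-0.0217, 0.139, 0.0416, 0.4099, 0.0037, -0.0023] rows 2.3
```

View pics/l.png

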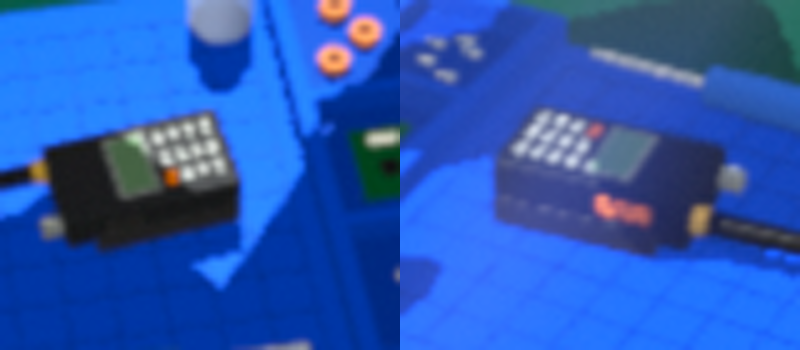

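The radio lies on its back, screen up, top end away from the tray. Foot upper corners are at crop (212,110) and (238,181) in the scene half; the top end corners show in the side half. Measuring these.

```bash
python3 - <<'E'
from h import *
ps,pd=ctrl.camera_params("scene"),ctrl.camera_params("side")
S=lambda u,v:(260+(u+.5)/5-.5,195+(v+.5)/5-.5)
D=lambda u,v:(255+(u-400+.5)/5-.5,205+(v+.5)/5-.5)
for n,p,uv,z in(("foot+y",ps,S(212,110),.047),("foot-y",ps,S(238,181),.047),("top+y",ps,S(45,150),.047),("foot-y bottom",ps,S(238,218),.005),
 ("foot+y",pd,D(497,166),.047),("foot-y",pd,D(538,108),.047),("top-y",pd,D(722,148),.047)):
    x=onz(p,[uv],z)[0];print(n,x.round(4),mat(x))
for n,a,b in(("collar",S(40,172),D(700,220)),("knob",S(52,228),D(732,178))):
    x,e=tri(ps,a,pd,b);print(n,x.round(4),mat(x),round(e,4))
E
```

```text
foot+y [0.5443 0.0025 0.047 ] [0.035 0.02  0.047]
foot-y [0.596  0.0266 0.047 ] [ 0.0405 -0.0367  0.047 ]
top+y [ 0.5926 -0.0933  0.047 ] [-0.0714  0.0065  0.047 ]
foot-y bottom [0.593  0.0272 0.005 ] [ 0.042  -0.0341  0.005 ]
foot+y [ 0.5359 -0.0076  0.047 ] [0.0283 0.0313 0.047 ]
foot-y [0.5904 0.0209 0.047 ] [ 0.037  -0.0295  0.047 ]
top-y [ 0.6376 -0.0742  0.047 ] [-0.0684 -0.0422  0.047 ]
collar [ 0.5982 -0.0968  0.0304] [-0.0766  0.0024  0.0304] 0.0019
knob [ 0.6386 -0.0808  0.0308] [-0.075  -0.041   0.0308] 0.0014
```

```bash
cat >> h.py <<'E'
def at(mx,my,z):return np.r_[C+mx*ux+my*uy,z]
E
python3 - <<'E'
from h import *
row(at(-.052,-.078,.12),down(MY))
E
```

```text
[-0.0802, 0.174, 0.0811, 0.4138, -0.0233, 0.1269] rows 3.3
```

```bash
python3 jog.py '[[-0.08,0.174,0.081,0.414,-0.023,0.127,0],[-0.08,0.174,0.081,0.414,-0.023,0.127,0],[-0.08,0.174,0.081,0.414,-0.023,0.127,0],[-0.08,0.174,0.081,0.414,-0.023,0.127,0],[-0.08,0.174,0.081,0.414,-0.023,0.127,0],[-0.08,0.174,0.081,0.414,-0.023,0.127,0]]'
python3 - <<'E'
from h import *
p,R,o=cur();print(mat(p),R.as_matrix().round(3).tolist());row(at(-.052,-.078,.022),down(MY))
# overhead measurement from the wrist camera: dark blobs on the mat, cast on the front's plane
pw=ctrl.camera_params("wrist");im=ctrl.camera("wrist");cv2.imwrite("pics/w1.png",im)
h=cv2.cvtColor(im,cv2.COLOR_BGR2HSV);m=cv2.inRange(h,(0,0,0),(180,255,70))
n,l,s,c=cv2.connectedComponentsWithStats(m)
print([(s[i].tolist(),c[i].round().tolist(),mat(onz(pw,[c[i]],.047)[0]).tolist()) for i in range(1,n) if s[i,4]>400])
E
```

```text
time_s: 10.68
eef_pos: [0.6645, -0.049, 0.1156]
eef_rot: [-0.003, -0.168, 0.986, 0.003]
wrist_force: [-0.9, 0.6, 0.4]
opening: -0.001
grasp_force: 0.0
[-0.0537 -0.0761  0.1156] [[-0.944, -0.33, -0.008], [-0.33, 0.944, 0.005], [0.006, 0.007, -1.0]]
[-0.0025, 0.0011, 0.0936, 0.0068, -0.0058, -0.0035] rows 1.5
[([243, 75, 169, 110, 8421], [318.0, 132.0], [-0.0263, -0.0115, 0.047]), ([154, 103, 78, 24, 1209], [193.0, 115.0], [-0.1079, -0.0005, 0.047]), ([0, 279, 554, 141, 47963], [277.0, 366.0], [-0.0542, -0.2018, 0.047]), ([467, 283, 93, 81, 3194], [528.0, 327.0], [0.1496, -0.1658, 0.047])]
```

```bash
cat >> h.py <<'E'
def meas(name="wrist",z=.047):
    pw=ctrl.camera_params("wrist");im=ctrl.camera("wrist")
    m=cv2.inRange(cv2.cvtColor(im,cv2.COLOR_BGR2HSV),(0,0,0),(180,255,70))
    # close screen and keys, open off the antenna
    m=cv2.morphologyEx(m,cv2.MORPH_CLOSE,np.ones((15,15)));m=cv2.morphologyEx(m,cv2.MORPH_OPEN,np.ones((31,31)))
    n,l,s,c=cv2.connectedComponentsWithStats(m)
    for i in range(1,n):
        if s[i,4]<3000:continue
        k=cv2.findContours((l==i).astype(np.uint8),0,1)[0][0].reshape(-1,2)
        X=np.array([mat(x)[:2] for x in onz(pw,k,z)])*1000
        r=cv2.minAreaRect(X.astype(np.float32));b=cv2.boxPoints(r)
        print("blob",s[i].tolist(),"rect c",np.round(r[0],1),"size",np.round(r[1],1),"ang",round(r[2],1),"corners",b.round(1).tolist())
E
python3 - <<'E'
from h import *
meas()
E
python3 jog.py '[[-0.002,0.001,0.05,0.007,-0.006,-0.003,0],[-0.002,0.001,0.094,0.007,-0.006,-0.003,0],[-0.002,0.001,0.094,0.007,-0.006,-0.003,0],[0.004,0.001,0.094,0.007,-0.006,-0.003,0],[0.01,0.001,0.094,0.007,-0.006,-0.003,0],[0.014,0.001,0.094,0.007,-0.006,-0.003,0],[0.018,0.001,0.094,0.007,-0.006,-0.003,0],[0.022,0.001,0.094,0.007,-0.006,-0.003,0],[0.025,0.001,0.094,0.007,-0.006,-0.003,0]]'
python3 - <<'E'
from h import *
print(mat(cur()[0]));meas()
E
```

```text
blob [343, 79, 69, 93, 6154] rect c [12.3 -8.4] size [45.2 58.8] ang 6.1 corners [[-13.300000190734863, 18.399999618530273], [-7.0, -40.0], [37.900001525878906, -35.20000076293945], [31.600000381469727, 23.200000762939453]]
blob [247, 93, 55, 89, 4527] rect c [-55.4 -15.9] size [35.4 57.5] ang 1.2 corners [[-73.80000305175781, 12.5], [-72.5, -45.0], [-37.099998474121094, -44.29999923706055], [-38.400001525878906, 13.199999809265137]]
blob [0, 291, 547, 129, 49053] rect c [ -55.5 -195.9] size [131.8 492.2] ang 89.2 corners [[-302.5, -258.3999938964844], [189.6999969482422, -265.20001220703125], [191.5, -133.5], [-300.70001220703125, -126.5999984741211]]
time_s: 11.9
eef_pos: [0.6397, -0.054, 0.0226]
eef_rot: [0.001, -0.17, 0.985, -0.001]
wrist_force: [1.4, -0.5, -0.3]
opening: -0.002
grasp_force: 0.5
[-0.0501 -0.051   0.0226]
blob [219, 122, 94, 150, 13308] rect c [-54.1  -9.2] size [35.2 60.8] ang 1.9 corners [[-72.69999694824219, 20.600000381469727], [-70.5999984741211, -40.099998474121094], [-35.5, -38.900001525878906], [-37.599998474121094, 21.799999237060547]]
blob [92, 291, 374, 129, 35809] rect c [-49.5 -85.4] size [180.4  73.6] ang 0.1 corners [[-139.8000030517578, -48.70000076293945], [-139.6999969482422, -122.30000305175781], [40.70000076293945, -122.0], [40.599998474121094, -48.400001525878906]]
```

```bash
sed -i 's/np.ones((15,15))/np.ones((CL,CL))/;s/np.ones((31,31))/np.ones((OP,OP))/;s/def meas(name="wrist",z=.047)/def meas(CL=61,OP=45,z=.047)/' h.py
python3 - <<'E'
from h import *
meas();meas(71,55);cv2.imwrite("pics/w2.png",ctrl.camera("wrist"))
p,R,o=cur();print(o["wrist_force"])
E
```

```text
blob [0, 117, 560, 303, 83759] rect c [-48.9 -49.4] size [282.5 145.8] ang 0.1 corners [[-190.3000030517578, 23.399999618530273], [-190.10000610351562, -122.4000015258789], [92.4000015258789, -122.0999984741211], [92.19999694824219, 23.700000762939453]]
blob [0, 117, 560, 303, 94391] rect c [-48.7 -49.3] size [282.1 145.7] ang 0.0 corners [[-189.8000030517578, 23.399999618530273], [-189.6999969482422, -122.19999694824219], [92.4000015258789, -122.0], [92.30000305175781, 23.700000762939453]]
[ 0.60162384  0.19802347 -0.16518801]
```

```bash
cat >> h.py <<'E'
def edges(x0,x1,z=.047,y1=.06):
    "long +y edge over mat x x0..x1 and foot edge, of what is not blue, cast on the front's plane"
    pw=ctrl.camera_params("wrist");im=ctrl.camera("wrist");h=cv2.cvtColor(im,cv2.COLOR_BGR2HSV)
    nb=cv2.medianBlur(255-cv2.inRange(h,(100,140,25),(132,255,255)),5)
    v,u=np.nonzero(nb);W=onz(pw,np.c_[u,v],z)[:,:2]-C;X=W@ux;Y=W@uy
    def fit(a,b,lo,hi,ok):
        P=[]
        for t in np.arange(lo,hi,.0015):
            k=ok&(abs(a-t)<.00075)
            if k.sum()>3:P.append((t,np.max(b[k])))
        P=np.array(P,np.float32)*1000;vx,vy,cx,cy=cv2.fitLine(P,cv2.DIST_HUBER,0,.1,.01).ravel()
        r=abs((P[:,0]-cx)*vy-(P[:,1]-cy)*vx)
        return round(float(cx),1),round(float(cy),1),"slope deg",round(float(np.degrees(np.arctan(vy/vx))),2),"res",round(float(np.median(r)),2),len(P)
    s=fit(X,Y,x0,x1,(Y<y1)&(Y>-.03));print("+y side: x,y",*s)
    ym=s[1]/1000
    f=fit(Y,X,ym-.05,ym-.012,(X<.1)&(X>-.02));print("foot: y,x",*f)
E
python3 - <<'E'
from h import *
edges(-.05,.02)
E
```

```text
+y side: x,y -14.9 23.7 slope deg -0.74 res 0.44 47
foot: y,x -5.2 36.5 slope deg -2.16 res 0.05 26
```

```bash
python3 jog.py '[[0.0015,0,0,0,0,0,0],[0.003,0,0,0,0,0,0],[0.003,0,0,0,0,0,0]]'
python3 - <<'E'
from h import *
print(mat(cur()[0]));edges(-.01,.03);edges(-.01,.03)
E
```

```text
time_s: 12.52
eef_pos: [0.6366, -0.0549, 0.0222]
eef_rot: [0.001, -0.17, 0.985, -0.0]
wrist_force: [0.3, -0.4, 0.3]
opening: -0.003
grasp_force: 0.1
[-0.0499 -0.0478  0.0222]
+y side: x,y 4.8 24.3 slope deg 0.23 res 0.0 27
foot: y,x -6.7 37.0 slope deg -0.41 res 0.04 26
+y side: x,y 7.4 24.3 slope deg 0.24 res 0.0 27
foot: y,x -6.9 37.0 slope deg -0.29 res 0.07 26
```

```bash
python3 jog.py '[[-0.02,0,0,0,0,0,0],[-0.02,0,-0.05,0,0,0,0],[-0.02,-0.02,-0.07,0,0,0,0],[0.041,-0.06,-0.07,0,0,0,0],[0.041,-0.06,-0.07,0,0,0,0],[0.041,-0.06,-0.07,0,0,0,0]]'
python3 - <<'E'
from h import *
print(mat(cur()[0]));edges(-.01,.03);row(at(-.11,-.0067,.022),down(MY));row(at(-.11+.05,-.0067,.022),down(MY))
E
```

```text
time_s: 13.38
eef_pos: [0.6177, -0.1255, 0.0922]
eef_rot: [0.001, -0.169, 0.986, -0.0]
wrist_force: [-0.4, 0.7, 0.4]
opening: 0.005
grasp_force: 0.0
[-0.1102 -0.0064  0.0922]
+y side: x,y 9.4 29.2 slope deg -6.36 res 0.59 27
foot: y,x -2.2 36.8 slope deg 0.48 res 0.11 26
[0.0006, -0.0003, 0.0702, -0.0004, 0.0015, 0.0009] rows 1.1
[0.0005, 0.0497, 0.0702, -0.0004, 0.0015, 0.0009] rows 1.4
```

```bash
python3 jog.py '[[0,0,0.035,0,0,0,0],[0,0,0.07,0,0,0,0],[0,0,0.07,0,0,0,0],[0,0.01,0.07,0,0,0,0],[0,0.018,0.07,0,0,0,0],[0,0.024,0.07,0,0,0,0],[0,0.031,0.07,0,0,0,0],[0,0.038,0.07,0,0,0,0],[0,0.045,0.07,0,0,0,0],[0,0.052,0.07,0,0,0,0]]'
python3 - <<'E'
from h import *
print(mat(cur()[0]));edges(.01,.05)
E
```

```text
time_s: 14.68
eef_pos: [0.6007, -0.0758, 0.0223]
eef_rot: [0.001, -0.17, 0.985, -0.0]
wrist_force: [1.1, -1.4, 1.6]
opening: 0.003
grasp_force: 1.1
[-0.0576 -0.0069  0.0223]
+y side: x,y 27.4 34.5 slope deg -4.43 res 0.58 27
foot: y,x 4.8 61.7 slope deg -15.25 res 0.03 26
```

```bash
cat >> h.py <<'E'
def prof(z=.047):
    pw=ctrl.camera_params("wrist");V=np.array(pw["view"]);print("cam mat",mat(-V[:3,:3].T@V[:3,3]))
    im=ctrl.camera("wrist");h=cv2.cvtColor(im,cv2.COLOR_BGR2HSV)
    nb=cv2.medianBlur(255-cv2.inRange(h,(100,140,25),(132,255,255)),5)
    v,u=np.nonzero(nb);W=onz(pw,np.c_[u,v],z)[:,:2]-C;X=W@ux*1000;Y=W@uy*1000
    for t in range(-80,100,10):
        k=(abs(X-t)<.8)&(Y<90)&(Y>-90)
        y=np.sort(Y[k]);
        if len(y):
            g=np.r_[0,np.nonzero(np.diff(y)>2)[0]+1,len(y)];print(t,[(round(y[a]),round(y[b-1])) for a,b in zip(g[:-1],g[1:]) if b-a>4])
E
python3 - <<'E'
from h import *
prof()
E
```

```text
cam mat [-0.0565  0.0679  0.1637]
-80 [(-77, -12), (18, 28)]
-70 [(-77, -1), (17, 28)]
-60 [(-77, 14), (17, 28)]
-50 [(-77, 13), (16, 30)]
-40 [(-77, 31)]
-30 [(-77, 35)]
-20 [(-77, 35)]
-10 [(-77, -40), (-35, 35)]
0 [(-77, 35)]
10 [(-77, 35)]
20 [(-77, 35)]
30 [(-77, -38), (-33, 35)]
40 [(-77, -44), (-33, 34)]
50 [(-77, -50), (-33, 31)]
60 [(-77, -56), (-33, 17)]
70 [(-78, -63)]
80 [(-78, -70)]
```

```bash
cat >> h.py <<'E'
def foot(ylo,yhi,xa,xb,z=.047):
    pw=ctrl.camera_params("wrist");im=ctrl.camera("wrist");h=cv2.cvtColor(im,cv2.COLOR_BGR2HSV)
    nb=cv2.medianBlur(255-cv2.inRange(h,(100,140,25),(132,255,255)),5)
    v,u=np.nonzero(nb);W=onz(pw,np.c_[u,v],z)[:,:2]-C;X=W@ux;Y=W@uy
    def line(a,b,lo,hi,ok,f):
        P=np.array([(t,f(b[ok&(abs(a-t)<.0007)])) for t in np.arange(lo,hi,.0014) if (ok&(abs(a-t)<.0007)).sum()>2])*1000
        k=np.polyfit(P[:,0],P[:,1],1);r=P[:,1]-np.polyval(k,P[:,0]);g=abs(r)<max(.3,1.5*np.median(abs(r)));k=np.polyfit(P[g,0],P[g,1],1)
        return "at mid",np.round(np.polyval(k,500*(lo+hi)),1),"deg",np.round(np.degrees(np.arctan(k[0])),2),"rms",np.round(np.std(P[g,1]-np.polyval(k,P[g,0])),2),"ends",P[[0,-1]].round(1).tolist()
    print("foot x(y)",*line(Y,X,ylo,yhi,(X<.1)&(X>0),np.max))
    print("-y edge y(x)",*line(X,Y,xa,xb,(Y>-.037-.004)&(Y<0),np.min))
    # ridge: bright blue top; report antenna too
    P=[]
    pz=onz(pw,np.c_[u,v],.032)[:,:2]-C;x2,y2=pz@ux,pz@uy
    for t in np.arange(xa-.11,xa-.07,.004):
        k=(abs(x2-t)<.001)&(y2>.006)&(y2<.04)
        if k.sum()>4:P.append((round(t*1000),round(y2[k].min()*1000,1),round(y2[k].max()*1000,1)))
    print("antenna",P)
E
python3 - <<'E'
from h import *
foot(-.028,.008,.03,.056)
E
```

```text
foot x(y) at mid 65.0 deg -6.15 rms 0.51 ends [[-28.0, 66.2], [7.0, 61.8]]
-y edge y(x) at mid -34.2 deg 15.98 rms 1.92 ends [[30.0, -40.9], [55.2, -32.6]]
antenna [(-80, np.float64(10.9), np.float64(22.6)), (-76, np.float64(10.9), np.float64(22.6)), (-72, np.float64(11.0), np.float64(22.6)), (-68, np.float64(11.0), np.float64(22.6)), (-64, np.float64(11.0), np.float64(22.6)), (-60, np.float64(6.5), np.float64(22.6)), (-56, np.float64(6.5), np.float64(22.6)), (-52, np.float64(6.5), np.float64(23.6)), (-48, np.float64(8.5), np.float64(25.0)), (-44, np.float64(8.0), np.float64(25.0))]
```

```bash
python3 jog.py '[[0,0.006,0,0,0,0,0],[0,0.012,0,0,0,0,0],[0,0.016,0,0,0,0,0],[0,0.019,0,0,0,0,0],[0,0.021,0,0,0,0,0]]'
python3 - <<'E'
from h import *
print(mat(cur()[0]),cur()[2]["wrist_force"]@np.r_[ux,0]);foot(-.028,.008,.03,.056)
E
python3 jog.py '[[0,0.001,0,0,0,0,0],[0,0.002,0,0,0,0,0],[0,0.002,0,0,0,0,0]]'
```

```text
time_s: 15.45
eef_pos: [0.5938, -0.0564, 0.0223]
eef_rot: [0.001, -0.17, 0.985, -0.001]
wrist_force: [0.9, -5.6, 0.8]
opening: 0.002
grasp_force: 2.9
[-0.0371 -0.007   0.0223] -5.606020615749222
foot x(y) at mid 84.7 deg -5.96 rms 0.52 ends [[-28.0, 85.6], [7.0, 81.5]]
-y edge y(x) at mid -40.8 deg -0.21 rms 0.0 ends [[30.0, -40.8], [55.2, -33.0]]
antenna [(-80, np.float64(10.5), np.float64(22.2)), (-76, np.float64(10.5), np.float64(22.2)), (-72, np.float64(10.5), np.float64(22.2)), (-68, np.float64(10.5), np.float64(22.2)), (-64, np.float64(10.5), np.float64(22.2)), (-60, np.float64(10.5), np.float64(22.2)), (-56, np.float64(10.5), np.float64(22.2)), (-52, np.float64(10.5), np.float64(22.2)), (-48, np.float64(10.5), np.float64(22.2)), (-44, np.float64(10.5), np.float64(22.2))]
time_s: 15.88
eef_pos: [0.5941, -0.0562, 0.023]
eef_rot: [0.002, -0.17, 0.985, -0.002]
wrist_force: [0.2, -6.9, 0.2]
opening: 0.004
grasp_force: 3.7
```

```bash
python3 jog.py '[[0,-0.01,0,0,0,0,0],[0,-0.03,0,0,0,0,0],[0,-0.03,-0.05,0,0,0,0],[0,-0.03,-0.1,0,0,0,0],[-0.04,0.03,-0.13,0,0,0,0],[-0.08,0.07,-0.13,0,0,0,0],[-0.08,0.07,-0.13,0,0,0,0],[-0.08,0.07,-0.13,0,0,0,0]]'
python3 - <<'E'
from h import *
print(mat(cur()[0]));pw=ctrl.camera_params("wrist");V=np.array(pw["view"]);print("cam mat",mat(-V[:3,:3].T@V[:3,3]))
im=ctrl.camera("wrist");cv2.imwrite("pics/end.png",im);h=cv2.cvtColor(im,cv2.COLOR_BGR2HSV)
nb=cv2.medianBlur(255-cv2.inRange(h,(100,140,25),(132,255,255)),3)
v,u=np.nonzero(nb);W=onz(pw,np.c_[u,v],.047)[:,:2]-C;X,Y=W@ux*1000,W@uy*1000
print("right end per y:",[(y,round(float(X[(abs(Y-y)<.8)&(X<99)].max()),1)) for y in range(-44,34,5)])
print("y span per x:",[(x,round(float(Y[(abs(X-x)<.8)&(Y>-60)&(Y<60)].min()),1),round(float(Y[(abs(X-x)<.8)&(Y<60)].max()),1)) for x in range(-70,95,8)])
print("pixels of ridge line z=.005/.023:",proj(pw,[at(.09,y,z) for y in(-.1,.0,.08) for z in(.005,.023)]).round(1).tolist())
for y in(-.1,-.07,.06,.08):
    P=proj(pw,[at(x,y,.023) for x in np.arange(.07,.115,.003)]).round().astype(int);print(y,[int(im[b,a,0]) if 0<=b<420 and 0<=a<560 else -1 for a,b in P])
E
```

```text
time_s: 16.88
eef_pos: [0.6448, 0.0382, 0.1517]
eef_rot: [0.0, -0.171, 0.985, -0.0]
wrist_force: [-1.0, -0.5, -0.5]
opening: -0.004
grasp_force: 0.0
[ 0.0351 -0.0866  0.1517]
cam mat [ 0.0352 -0.0119  0.2934]
right end per y: [(-44, -158.1), (-39, -158.4), (-34, 85.9), (-29, 86.4), (-24, 86.8), (-19, 86.5), (-14, 86.9), (-9, 86.6), (-4, 86.3), (1, 86.7), (6, 86.4), (11, 86.8), (16, 86.5), (21, 86.1), (26, 28.5), (31, -157.9)]Traceback (most recent call last):
  File "<stdin>", line 7, in <module>
    return umr_minimum(a, axis, None, out, keepdims, initial, where)
ValueError: zero-size array to reduction operation minimum which has no identity
```

```bash
python3 - <<'E'
from h import *
pw=ctrl.camera_params("wrist");im=cv2.imread("pics/end.png")
xs=np.arange(.07,.116,.0025)
for y in(-.11,-.09,-.07,-.05,.04,.06,.08):
  for z in(.023,):
    P=proj(pw,[at(x,y,z) for x in xs]);s=cv2.remap(im[:,:,0].astype(np.float32),P[:,:1].astype(np.float32),P[:,1:].astype(np.float32),cv2.INTER_LINEAR).ravel()
    print(y,s.round().astype(int).tolist())
print((xs*1000).tolist())
E
```

```text
-0.11 [166, 171, 174, 175, 175, 175, 156, 147, 172, 173, 173, 173, 163, 145, 145, 144, 146, 145, 144]
-0.09 [168, 171, 175, 173, 176, 174, 156, 148, 175, 173, 175, 175, 164, 145, 146, 145, 145, 145, 144]
-0.07 [236, 241, 227, 187, 175, 175, 156, 148, 174, 175, 174, 175, 163, 144, 144, 145, 145, 144, 145]
-0.05 [170, 172, 176, 176, 185, 232, 166, 147, 173, 176, 176, 176, 159, 134, 132, 131, 132, 131, 132]
0.04 [239, 251, 255, 255, 255, 253, 179, 169, 253, 255, 255, 255, 248, 235, 233, 235, 234, 234, 234]
0.06 [253, 253, 255, 255, 255, 251, 171, 164, 254, 255, 255, 255, 250, 229, 227, 227, 226, 217, 182]
0.08 [0, 0, 0, 0, 0, 0, 0, 0, 0, 0, 0, 0, 0, 0, 0, 0, 0, 0, 0]
[70.0, 72.50000000000001, 75.00000000000001, 77.50000000000001, 80.00000000000001, 82.50000000000001, 85.00000000000001, 87.50000000000003, 90.00000000000003, 92.50000000000003, 95.00000000000003, 97.50000000000003, 100.00000000000003, 102.50000000000003, 105.00000000000004, 107.50000000000004, 110.00000000000004, 112.50000000000004, 115.00000000000004]
```

```bash
python3 - <<'E'
from h import *
pw=ctrl.camera_params("wrist");im=cv2.imread("pics/end.png");h=cv2.cvtColor(im,cv2.COLOR_BGR2HSV)
xs=np.arange(-.034,.1,.0005)
for y in(-.02,-.01,-.005,0,.005):
    P=proj(pw,[at(x,y,.047) for x in xs]).astype(np.float32)
    s=cv2.remap(im.max(2).astype(np.float32),P[:,:1],P[:,1:],cv2.INTER_LINEAR).ravel()
    i=np.nonzero(s<90)[0];print(y,"dark from",xs[i[0]].round(4),"to",xs[i[-1]].round(4),s[:20:2].astype(int),s[-34::2].astype(int))
E
```

```text
-0.02 dark from -0.0215 to 0.086 [232 237 228 203 184 179 180 180 177 178] [ 63  63  62  79 164 225 246 249 247 239 212 181 157 147 147 147 147]
-0.01 dark from -0.021 to 0.086 [232 241 248 248 248 248 248 248 248 247] [ 69  71  69  85 164 226 247 249 249 249 248 240 220 188 158 149 148]
-0.005 dark from -0.0215 to 0.0855 [172 182 197 204 196 188 185 194 200 190] [ 71  71  70  91 175 232 247 250 250 250 249 242 229 221 218 214 200]
0 dark from -0.0215 to 0.0855 [163 171 175 177 178 177 177 177 178 177] [ 74  73  71  94 171 228 248 250 250 249 249 242 229 221 218 219 217]
0.005 dark from -0.022 to 0.0855 [175 195 204 191 183 186 186 180 178 180] [ 76  75  71  94 179 235 250 251 251 251 250 243 230 221 218 220 219]
```

The radio's measured midpoint plus half its length puts the foot at x ≈ 88.2 mm. The ridge measures about 88.4 mm in the same view, and the two are parallel within about 0.3°. The arm is clear.

```bash
python3 -c "
from bench import ctrl
print(ctrl.hand_in())"
```

```text
the job is handed in; nothing more can be done
None
```

The radio was tipped gently onto its back, screen up, and pushed until its foot sat squarely against the tray's ridge: the gap measured about 0.2 mm, within measuring error, and it was parallel within about 0.3°; the job was handed in at about 17 s, and no result was returned.

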